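# Lay the separator and hover the upper mould half over its guide pins

## Robot

A 6-joint arm with a two-finger parallel gripper is mounted at the origin on a cart in front of the work surface, level with it; the furniture and walls round the work are solid. World frame = base frame: x ahead of the robot, y to its left, z up, the work surface at z = 0. Lengths are in m, angles in degrees, forces in N, time in s.
With the tool pointing down it reaches from about 0.4 to 0.825 m from the base axis. Payload 7 kg.
Tool frame: the origin (TCP) lies at the very end of the fingers, on their centre line; the grasp point (between the pads) lies 19 mm behind it (r.hold_point_z is the distance from the TCP to the grasp point, in m); z points along the fingers, y is the direction in which the jaws open and shut (so a half turn about z gives the same grasp; the last joint's range is limited). The gripper opens to 88 mm and grips with 3 to 60 N. Pads are 19 mm wide; open, the fingers measure 130 mm over their backs; the gripper's body (78 mm by 193 mm) begins 47 mm behind the grasp point.
Start: joints at [88.986, 20.546, 0.682, 0, -70.136, -16.507], TCP at [0.203, 0.644, 0.206] pointing down, gripper open.
Joint ranges: [-176.03, 176.03], [-82.01, 121.73], [-58.28, 71.71], [-173.87, 95.51], [-174.79, -0.11], [-173.66, 173.66]. Speed limits (degrees/s): [136.94, 136.94, 172.46, 180, 180, 180].

## Interface

Orientations are given as [roll, pitch, yaw] about the fixed x, y, z axes, in that order (R = Rz(yaw) Ry(pitch) Rx(roll)).
In Python, from plant import r gives the robot as it stands. The module is installed in compiled form; this text tells all that it offers.
- The arm moves only by the shell command python3 -m inch 'ROWS' [FORCE]. ROWS is text: rows parted by semicolons, each of 7 numbers parted by spaces: the shift along the tool's x, y, z in m, then the turn, a rotation vector about the tool's x, y, z in rad, then the opening, from 0 (shut) to 1 (fully open). In form: tx ty tz ax ay az jaw; .... A call has 1 to 20 rows; each row shifts and turns the commanded pose from where the row before left it, along the tool's axes as they then stand; what a row does not reach is not made up. A row lasts 1/12 s, in which the tool goes at most 41.7 mm and 7.16 degrees, less where a joint would pass 70% of its speed; a pose out of reach is approached as far as the arm can. A call with a gripper value outside its range is refused whole. The fingers move at their own pace and stop on an object; FORCE is the grip in N (left out, the last holds). Time passes only in rows, so rows that do not move let the fingers close. It gives the time, the measured TCP pose, the force and the opening at its end, in the units of the state.
- r.get_state(): the state, without advancing time (a new reading comes with each control period).
- r.capture(name): name is "scene" or "top" or "wrist"; returns the picture (400x640x3 uint8, red, green, blue); there is no depth.
- r.camera_params(name): a dict with "vfov" (degrees; the focal length in pixels is half the picture's height over the tangent of half this angle, whatever the lens; pixels are square), "cx", "cy" (the principal point, pixels), "distortion" ([k1, k2, p1, p2, k3] as OpenCV has them; the pictures are not rectified), "R" (3x3) and "t" (3): a world point X has camera coordinates R X + t. Camera axes: x right, y down, z forward; pixel columns grow to the right and rows downward; lengths in m; the calibration is good to about 2 mm. A picture is of the moment at which its call begins: read the wrist's pose just before it. camera_params takes no time and is no camera call; for the wrist camera it gives the pose at the moment of the call.
- r.close_job(): hands the job in, once; it reports no verdict.
Trained networks look in the newest picture that a camera, given by its name, has taken for a name from the list of things; names that differ only in an ending like _2 or _b are one class to them, and where a whole thing is asked for, a point or a joint stands for the part that bears it (a point fixed in the world has none). Each returns a list of dicts, best first, with "p" (0 to 1); they miss things now and then, are a little off and sometimes report something else, mostly with a low value. They report only what shows in the picture. A call takes as long as a camera call. They do not tell look-alikes from the thing itself.
- r.recognise(target, camera): "xy" ([column, row] in pixels, amid what is visible of it).
The state is a dict: "time_s": time; "joints": joint angles; "qd": joint speeds; "joint_torque": joint torques, N m; "tcp_pos": TCP position; "eef_rot": TCP orientation; "contact_force": force on the tool from outside, world axes, zero at the start; "moment": the same for the moment, N m; "gripper_width": finger opening in m.
Only numpy, scipy, OpenCV 4.12 (cv2) and the standard library are available. Lean on these libraries where they do the work, as an engineer would, in place of code of your own. Each camera call takes 0.05 s, during which the arm holds its last target.

## Task

Get the small mould ready to close: lay the separator sheet flat and square on the lower mould half, between its two guide pins, and let go of it; then pick up the upper mould half by its handle and carry it over the things standing in between, leaving them where they are. Stop with the upper half hovering level about a finger's width (12 mm) above the tips of the guide pins, with its two holes centred over the pins, never touching the lower half with it. Finish like that, still holding the upper half in the gripper: do not lower it and do not let it go.

Things in the scene. Friction and masses are not known exactly. Their poses are not given: they have to be found in the camera images.
- lower_mould: lower mould half, fixed to the bench: dark base plate (120 x 130 x 12 mm) under a steel block (90 mm along x, 150 mm along y, flat top 32 mm above the bench). Two steel guide pins, diameter 10 mm, stand on the block at x = 0, y = +57 and -57 mm; tips 45 mm above the block, 77 mm above the bench. Origin: middle of the underside, on the bench; z up.
- sheet: loose brown hardboard sheet, 90 (x) x 88 (y) x 4 mm, 80 g, flat on the bench. Origin: underside, centre of that part; z up. A tongue 34 mm wide from its -x edge to x = -64 mm carries an upright pale wood grip lath centred at x = -57, y = 0 mm: 10 mm thick (x), 30 mm wide (y), top at z = 40 mm. On the block it has 8 mm to spare to each pin; x along the block's x; the tongue overhangs either side.
- upper_mould: loose upper mould half on the bench: steel plate 90 (x) x 150 (y) x 12 mm, about 0.45 kg, two 22 mm through holes at x = 0, y = +57 and -57 mm. Origin: centre of the underside; z up. Dark bridge handle: bar along y through x = 0, 78 mm long, 14 mm thick (x), z = 42 to 58 mm, on posts at y = +-33 mm (54 mm clear between). May be held over the pins either way round.
- hexkey_stand: small block holding a row of upright hex keys, about 50 mm wide, 102 mm long, 94 mm high; loose, must stay where it is. Origin: centre of its underside.
- small_cup: small clear graduated cup, 83 mm across, 82 mm high; loose, must stay where it is. Origin: centre of its underside.
- thermometer: square thermometer box with a dark dial face, 59 mm along x, 77 mm along y, 73 mm high; loose, must stay where it is. Origin: centre of its underside.
- glue_bottle: small bottle standing upright, 40 mm across, 95 mm high; loose, must stay where it is. Origin: centre of its underside.
Mind the look-alikes: they are no part of the job. Of the things that look like the sheet, the larger one is meant.

How it is judged (in metres and radians):
On the way:
1. the separator sheet lies flat and square on the lower mould half, between the pins, and is let go, while the upper half still lies on the bench (x of sheet in the frame of lower_mould between -0.012 and 0.012 m and y of sheet in the frame of lower_mould between -0.011 and 0.011 m and z of sheet in the frame of lower_mould between 0.029 and 0.0355 m and angle between sheet's own z axis and vertical below 0.06 rad and angle between the x axis of sheet and the x axis of lower_mould, either way round below 0.18 rad and contact force between the fingers and sheet below 0.1 N and linear speed of sheet below 0.02 m/s and height (world z) of upper_mould below 0.02 m), for 0.2 s.
At the end, for the whole second after the job is handed in: Sheet flat and released on the lower half (12 mm in x, 11 mm in y, 0.18 rad); upper half held still in the fingers, underside 3 to 25 mm above the pin tips, centred within 8 mm, aligned to 0.10 rad, level to 0.09 rad, touching neither lower half nor sheet; bystanders within 30 mm of their starts (x of sheet in the frame of lower_mould between -0.012 and 0.012 m and y of sheet in the frame of lower_mould between -0.011 and 0.011 m and z of sheet in the frame of lower_mould between 0.029 and 0.0355 m and angle between sheet's own z axis and vertical below 0.06 rad and angle between the x axis of sheet and the x axis of lower_mould, either way round below 0.18 rad and contact force between each of the fingers, upper_mould and sheet below 0.1 N and linear speed of sheet below 0.02 m/s and horizontal distance between upper_mould and lower_mould below 0.008 m and z of upper_mould in the frame of lower_mould between 0.08 and 0.102 m and angle between upper_mould's own z axis and vertical below 0.09 rad and angle between the x axis of upper_mould and the x axis of lower_mould, either way round below 0.1 rad and linear speed of upper_mould below 0.015 m/s and contact force between the fingers and upper_mould above 1 N and contact force between upper_mould and lower_mould below 0.1 N and distance of each of hexkey_stand, small_cup, thermometer, glue_bottle from where it was at the start of the episode below 0.03 m); the arm keeps its last pose, push and grip.
It fails at once if the upper mould half touches the lower half (contact force between upper_mould and lower_mould above 1 N).
It fails at once if a thing standing around is knocked away from its place (more than 30 mm) (distance of any of hexkey_stand, small_cup, thermometer, glue_bottle from where it was at the start of the episode above 0.03 m).
It also fails if it takes over 64 s, if anything falls off the work surface, if the arm or the gripper's body presses on something with over 40 N, if the wrist force passes 120 N, or if a joint passes its speed limit or range.

## Working session

There is one attempt and no reset: what is moved stays moved. The work goes in short steps, Python scripts to look and compute and a shell command to move; the robot and the scene stay as the last step left them, time stands still between calls to the robot, and variables do not carry over. Pictures are saved under pics/ and viewed, and the job is handed in when it is done.

```bash
mkdir -p pics
python3 - <<'E'
from plant import r
import cv2, numpy as np
for c in ("scene","top","wrist"):
    im=r.capture(c); cv2.imwrite(f"pics/{c}0.png",im[:,:,::-1])
    p=r.camera_params(c); print(c,p)
    for n in ["lower_mould","sheet","upper_mould","hexkey_stand","small_cup","thermometer","glue_bottle"]:
        print(n,[(np.round(d["xy"]).tolist(),round(d["p"],2)) for d in r.recognise(n,c)])
print(r.get_state(), r.hold_point_z)
E
```

```text
scene {'vfov': 53.68021442803509, 'cx': 321.48062005341353, 'cy': 197.5842070341357, 'distortion': array([-0.06601494,  0.        ,  0.        ,  0.        ,  0.        ]), 'R': array([[ 0.83169234, -0.55509602, -0.01250032],
       [-0.27458644, -0.39163265, -0.87819483],
       [ 0.48258692,  0.73382033, -0.47813972]]), 't': array([-0.46993203,  0.17825913,  1.201226  ])}
lower_mould [([307.0, 202.0], 0.68)]
sheet [([374.0, 253.0], 0.64), ([397.0, 283.0], 0.58)]
upper_mould [([270.0, 167.0], 0.88)]
hexkey_stand [([272.0, 186.0], 0.62)]
small_cup []
thermometer [([359.0, 215.0], 0.74)]
glue_bottle [([326.0, 223.0], 0.61)]
top {'vfov': 47.68608362593615, 'cx': 321.6907793859125, 'cy': 191.96214557096067, 'distortion': array([0.03264818, 0.        , 0.        , 0.        , 0.        ]), 'R': array([[ 0.02887297, -0.99956214, -0.00647152],
       [-0.99468128, -0.0280904 , -0.09909634],
       [ 0.09887117,  0.0092983 , -0.9950568 ]]), 't': array([-0.04392414,  0.51633627,  1.36006247])}
lower_mould [([308.0, 190.0], 0.85)]
sheet [([427.0, 194.0], 0.91), ([469.0, 208.0], 0.84), ([372.0
[... 682 characters left out ...]

thermometer []
glue_bottle []
{'time_s': 1.2, 'joints': array([ 8.89883639e+01,  2.05470872e+01,  6.80759072e-01,  1.46261406e-03,
       -7.01349755e+01, -1.65067937e+01]), 'qd': array([ 0.03268544,  0.02482276,  0.02164896, -0.08576283, -0.04653948,
        0.0050781 ]), 'joint_torque': array([ 1.38966923e-03, -5.82381821e+01,  2.93297642e+01,  7.00278819e+00,
        1.24357163e-02, -1.79998625e-05]), 'tcp_pos': array([0.20320541, 0.64366327, 0.20644851]), 'eef_rot': array([ 1.79999141e+02, -1.68929412e-03, -1.75179328e+01]), 'contact_force': array([0.50984672, 0.99686911, 0.85281714]), 'moment': array([-0.02505617, -0.00145339,  0.02683232]), 'gripper_width': 0.08805852623124445} 0.0188
```

Run:
```python
import cv2
a=cv2.imread("pics/top0.png")[130:260,160:520]; cv2.imwrite("pics/top0c.png",cv2.resize(a,None,fx=2.2,fy=2.2,interpolation=cv2.INTER_CUBIC))
a=cv2.imread("pics/scene0.png")[120:320,220:440]; cv2.imwrite("pics/scene0c.png",cv2.resize(a,None,fx=2.9,fy=2.9,interpolation=cv2.INTER_CUBIC))
```

```text
(no output)
```

View pics/top0.png

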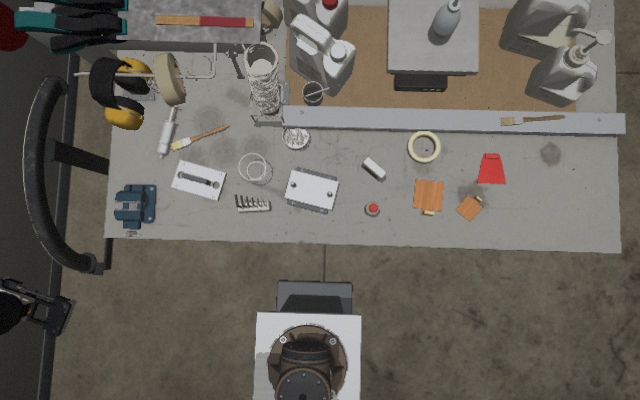

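```bash
ls pics
```

```text
scene0.png
scene0c.png
top0.png
top0c.png
wrist0.png
```

View pics/top0c.png

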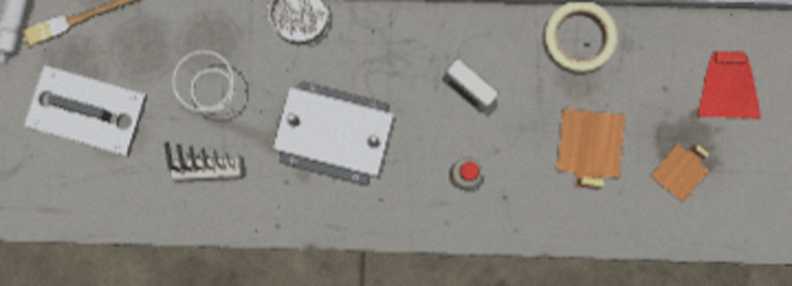

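View pics/scene0c.png

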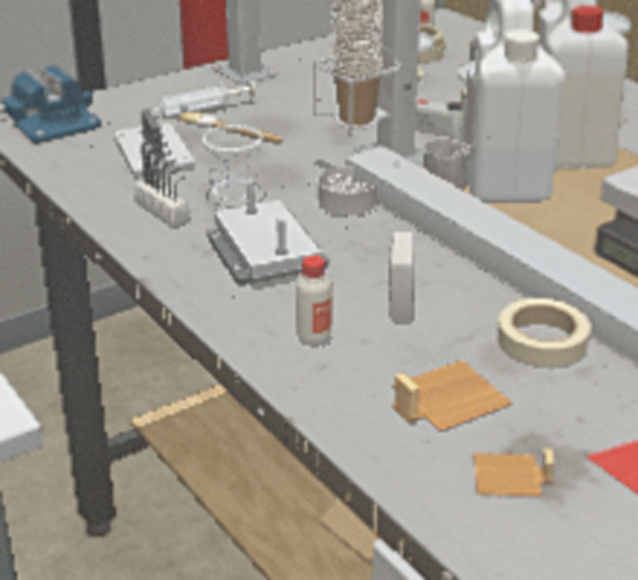

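The larger sheet is at top pixel (428,194), with its grip lath on the robot side at (429,212). The look-alike is the smaller sheet at (469,208). The lower mould is at (312,190) and the upper mould at (198,180). In between stand the cup (255,167), hexkeys (252,204), thermometer (373,168) and glue bottle (372,209).

```bash
cat > h.py <<'E'
from plant import r
import cv2, numpy as np
from scipy.spatial.transform import Rotation as Ro
def K(p):
    f=200/np.tan(np.radians(p["vfov"]/2)); return np.array([[f,0,p["cx"]],[0,f,p["cy"]],[0,0,1.]])
def back(p,uv,z):
    uv=np.array(uv,float).reshape(-1,1,2)
    n=cv2.undistortPoints(uv,K(p),p["distortion"]).reshape(-1,2)
    d=np.c_[n,np.ones(len(n))]@p["R"]; c=-p["R"].T@p["t"]
    return c+d*((z-c[2])/d[:,2])[:,None]
def proj(p,X):
    return cv2.projectPoints(np.array(X,float).reshape(-1,1,3),cv2.Rodrigues(p["R"])[0],p["t"],K(p),p["distortion"])[0].reshape(-1,2)
def box(x0,x1,y0,y1,z): return [[x0,y0,z],[x1,y0,z],[x1,y1,z],[x0,y1,z]]
def place(P,x,y,yaw):
    c,s=np.cos(yaw),np.sin(yaw); return np.array(P)@np.array([[c,s,0],[-s,c,0],[0,0,1]])+[x,y,0]
def draw(im,p,P,col,s):
    q=proj(p,P); cv2.polylines(im,[np.round((q+.5)*s*16).astype(np.int32)],True,col,1,cv2.LINE_AA,4)
E
python3 - <<'E'
from h import *
p=r.camera_params("top"); t=lambda u,v:[160+u/2.2,130+v/2.2]
im=cv2.imread("pics/top0.png")[:,:,::-1]
# by crop pixel
print("sheet corners",back(p,[t(565,109),t(624,115),t(620,180),t(558,175)],.004)[:,:2].round(4).tolist())
print("lath top",back(p,[t(592,181)],.04)[:,:2])
print("lower top corners",back(p,[t(294,87),t(394,114),t(376,178),t(275,150)],.032)[:,:2].round(4).tolist())
print("pins tips",back(p,[t(293,119),t(373,140)],.077)[:,:2].round(4).tolist())
print("upper corners",back(p,[t(44,66),t(146,94),t(128,156),t(25,125)],.012)[:,:2].round(4).tolist())
print("handle",back(p,[t(45,97),t(112,117)],.058)[:,:2].round(4).tolist())
print("hex",back(p,[t(175,180),t(242,177)],0)[:,:2].round(3).tolist(),"cup",back(p,[t(204,80)],.08)[:,:2].round(3).tolist(),"cupb",back(p,[t(214,90)],.0)[:,:2],
 "thermo",back(p,[t(458,62),t(497,97)],.073)[:,:2].round(3).tolist(),"glue",back(p,[t(469,171)],.095)[:,:2])
print(r.get_state()["time_s"])
# wrist cam in tool frame
w=r.camera_params("wrist"); s=r.get_state(); Rt=Ro.from_euler('xyz',s["eef_rot"],degrees=True).as_matrix()
c=-w["R"].T@w["t"]; print("cam in tool",Rt.T@(c-s["tcp_pos"]),"view dir tool",Rt.T@w["R"][2], "right",Rt.T@w["R"][0])
E
```

```text
sheet corners [[0.5666, -0.3235], [0.5604, -0.4064], [0.4685, -0.401], [0.473, -0.3145]]
lath top [[ 0.46372709 -0.35377091]]
lower top corners [[0.5833, 0.0587], [0.5493, -0.0814], [0.4598, -0.0589], [0.4946, 0.0819]]
pins tips [[0.5332, 0.0552], [0.508, -0.0529]]
upper corners [[0.6061, 0.4143], [0.5704, 0.2685], [0.482, 0.2894], [0.5216, 0.4359]]
handle [[0.556, 0.3953], [0.5312, 0.3029]]
hex [[0.451, 0.224], [0.458, 0.13]] cup [[0.582, 0.176]] cupb [[0.58048466 0.17476821]] thermo [[0.618, -0.165], [0.571, -0.218]] glue [[ 0.4688518  -0.18009102]]
1.2
cam in tool [ 0.08483304  0.00165727 -0.17974199] view dir tool [-3.11275530e-01  2.42409325e-04  9.50319676e-01] right [-2.87600270e-04  9.99999898e-01 -3.49284809e-04]
```

View pics/wrist0.png

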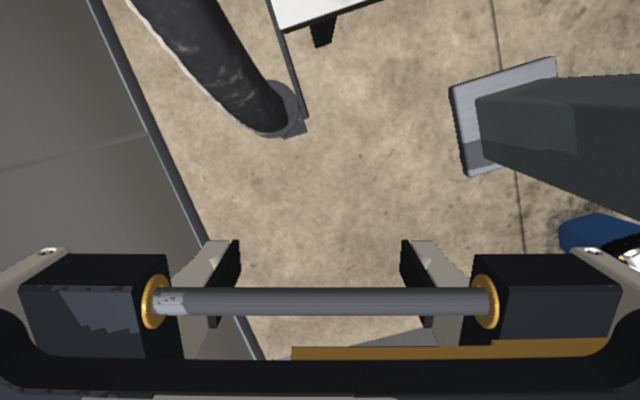

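```bash
cat >> h.py <<'E'
def need(x,y,z,yaw):
    s=r.get_state(); R=Ro.from_euler('xyz',s["eef_rot"],degrees=True).as_matrix()
    T=Ro.from_euler('xyz',[180,0,yaw],degrees=True).as_matrix()
    d=np.array([x,y,z])-s["tcp_pos"]
    print("shift(tool now)",(R.T@d).round(4),"shift(tool goal)",(T.T@d).round(4),"turn",Ro.from_matrix(R.T@T).as_rotvec().round(4),"t",round(s["time_s"],2))
E
python3 -m inch '0 0 -0.008 0 0 0.12 1;0 0 -0.008 0 0 0.12 1;0 0 -0.008 0 0 0.12 1;0 0 -0.008 0 0 0.12 1;0 0 -0.008 0 0 0.12 1;0 0 -0.008 0 0 0.12 1;0 0 -0.008 0 0 0.12 1;0 0 -0.008 0 0 0.12 1;0 0 -0.008 0 0 0.12 1;0 0 -0.008 0 0 0.12 1;0 0 -0.008 0 0 0.12 1;0 0 -0.008 0 0 0.12 1;0 0 0 0 0 0.07 1'
python3 -c "
from h import *
need(.53,.35,.3,-104)"
```

```text
time_s: 2.28
tcp_pos: [0.2035, 0.6443, 0.3045]
eef_rot: [-180.0, 0.2, -104.4]
contact_force: [1.5, 0.1, 0.2]
gripper_width: 0.0878
shift(tool now) [ 0.2038 -0.3895  0.004 ] shift(tool goal) [ 0.2065 -0.388   0.0045] turn [-0.0001  0.0026 -0.0072] t 2.28
```

```bash
python3 -m inch '0.0185 -0.0353 0 0 0 0 1;0.0185 -0.0353 0 0 0 0 1;0.0185 -0.0353 0 0 0 0 1;0.0185 -0.0353 0 0 0 0 1;0.0185 -0.0353 0 0 0 0 1;0.0185 -0.0353 0 0 0 0 1;0.0185 -0.0353 0 0 0 0 1;0.0185 -0.0353 0 0 0 0 1;0.0185 -0.0353 0 0 0 0 1;0.0185 -0.0353 0 0 0 0 1;0.0185 -0.0353 0 0 0 0 1;0 0 0 0 0 0 1;0 0 0 0 0 0 1;0 0 0 0 0 0 1'
python3 - <<'E'
from h import *
import pickle
im=r.capture("wrist"); p=r.camera_params("wrist"); cv2.imwrite("pics/w1.png",im[:,:,::-1]); pickle.dump(p,open("w1.pkl","wb"))
need(.52,.0,.3,-104)
E
```

```text
time_s: 3.45
tcp_pos: [0.5306, 0.3518, 0.3023]
eef_rot: [180.0, -0.0, -104.1]
contact_force: [-0.9, -0.6, 0.5]
gripper_width: 0.0879
shift(tool now) [ 0.3444 -0.0755  0.0024] shift(tool goal) [ 0.3444 -0.0754  0.0024] turn [ 0.0001  0.0001 -0.0005] t 3.5
```

View pics/w1.png

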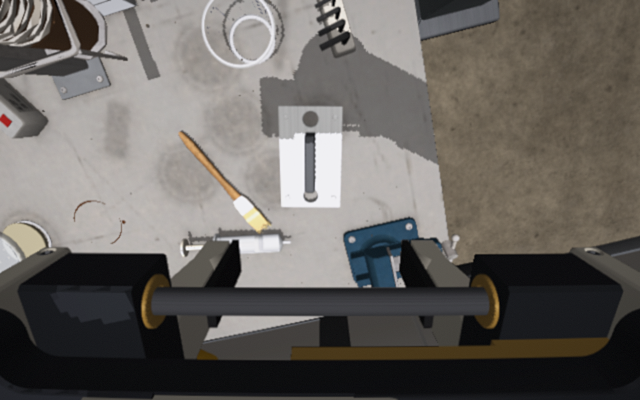

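The upper half's plate spans (279,106)–(341,207), nearly square with the tool. The cup is at (240,32) and the hexkeys at (335,25).

```bash
python3 -m inch '0.038 -0.0083 0 0 0 0 1;0.038 -0.0083 0 0 0 0 1;0.038 -0.0083 0 0 0 0 1;0.038 -0.0083 0 0 0 0 1;0.038 -0.0083 0 0 0 0 1;0.038 -0.0083 0 0 0 0 1;0.038 -0.0083 0 0 0 0 1;0.038 -0.0083 0 0 0 0 1;0.038 -0.0083 0 0 0 0 1;0 0 0 0 0 0 1;0 0 0 0 0 0 1;0 0 0 0 0 0 1'
python3 - <<'E'
from h import *
import pickle
im=r.capture("wrist"); p=r.camera_params("wrist"); cv2.imwrite("pics/w2.png",im[:,:,::-1]); pickle.dump(p,open("w2.pkl","wb"))
need(.5,-.35,.3,-94)
E
```

```text
time_s: 4.5
tcp_pos: [0.52, 0.003, 0.3027]
eef_rot: [-180.0, 0.0, -104.0]
contact_force: [0.2, 0.1, -0.1]
gripper_width: 0.0878
shift(tool now) [ 0.3479 -0.0657  0.0025] shift(tool goal) [ 0.354  -0.0046  0.0026] turn [-0.0004  0.0004 -0.1737] t 4.55
```

View pics/w2.png

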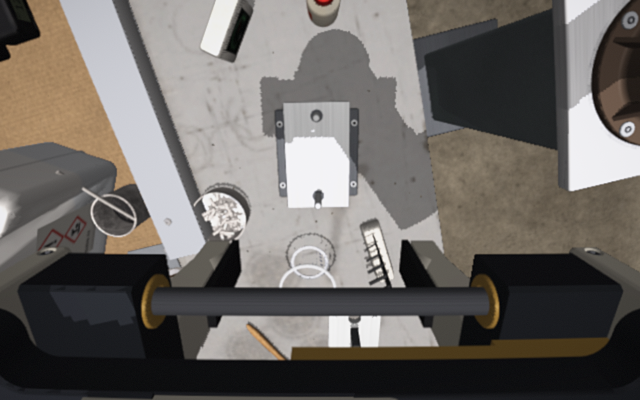

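The lower block spans (284,102)–(350,208), with its pins at (317,116) and (318,199), also nearly square with the tool. Next is the sheet.

```bash
python3 -m inch '0.037 -0.007 0 0 0 0 1;0.037 -0.007 0 0 0 0 1;0.037 -0.007 0 0 0 0 1;0.037 -0.007 0 0 0 0 1;0.037 -0.007 0 0 0 0 1;0.037 -0.007 0 0 0 0 1;0.037 -0.007 0 0 0 0 1;0.037 -0.007 0 0 0 0 1;0.037 -0.007 0 0 0 0 1;0.015 -0.003 0 0 0 -0.09 1;0 0 0 0 0 -0.08 1;0 0 0 0 0 0 1;0 0 0 0 0 0 1;0 0 0 0 0 0 1'
python3 - <<'E'
from h import *
import pickle
im=r.capture("wrist"); p=r.camera_params("wrist"); cv2.imwrite("pics/w3.png",im[:,:,::-1]); pickle.dump(p,open("w3.pkl","wb"))
E
```

```text
time_s: 5.72
tcp_pos: [0.5005, -0.3501, 0.3025]
eef_rot: [-180.0, 0.0, -94.3]
contact_force: [-0.6, 0.0, 0.3]
gripper_width: 0.0872
```

View pics/w3.png

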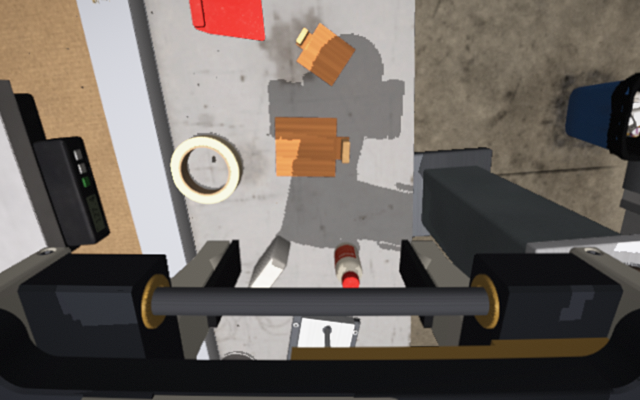

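This is the larger sheet, at (307,147) with its lath at (345,151). The small look-alike is at (325,53). I'll refine all three poses by overlaying models on the crops.

```bash
cat > fit.py <<'E'
from h import *
import pickle
from scipy.optimize import least_squares
def fit(p,P,uv,g):
    f=lambda q:(proj(p,place(P,*q))-uv).ravel()
    s=least_squares(f,g,x_scale=[.01,.01,.1]); return s.x,np.abs(s.fun).max()
L=lambda n:pickle.load(open(n,"rb"))
E
python3 - <<'E'
from fit import *
S=6
def crop(n,x0,y0,w,h,polys,q,out):
    im=cv2.imread(f"pics/{n}.png")[y0:y0+h,x0:x0+w]; im=cv2.resize(im,None,fx=S,fy=S,interpolation=cv2.INTER_CUBIC); p=L(n+".pkl")
    for P,c in polys:
        u=proj(p,place(P,*q))-[x0,y0]; cv2.polylines(im,[np.round((u+.5)*S*16).astype(np.int32)],True,c,1,cv2.LINE_AA,4)
    return im
def ref(n,uv):
    g=cv2.cvtColor(cv2.imread(f"pics/{n}.png"),cv2.COLOR_BGR2GRAY)
    c=np.array(uv,np.float32).reshape(-1,1,2); cv2.cornerSubPix(g,c,(3,3),(-1,-1),(3,50,.01)); return c.reshape(-1,2)
circ=lambda x,y,z,rad:[[x+rad*np.cos(a),y+rad*np.sin(a),z] for a in np.linspace(0,6.28,20)]
# upper: order image TL,TR,BR,BL ; image right=tool y=-x ; image up = tool x=-y
U=box(-.045,.045,-.075,.075,.012); o=lambda hx,hy,z:[[hx,-hy,z],[-hx,-hy,z],[-hx,hy,z],[hx,hy,z]]
for n,P,uv,g,polys,c in [
 ("w1",o(.045,.075,.012),[(279,106),(342,106),(341,207),(279,207)],[.545,.352,-.24],[(U,(0,0,255)),(box(-.007,.007,-.039,.039,.058),(0,255,0)),(circ(0,.057,.012,.011),(255,0,0))],(260,90,100,130)),
 ("w2",o(.045,.075,.032),[(284,102),(350,102),(349,207),(285,208)],[.521,0,-.22],[(box(-.045,.045,-.075,.075,.032),(0,0,255)),(circ(0,.057,.077,.005),(0,255,0)),(circ(0,-.057,.077,.005),(0,255,0)),(circ(0,-.057,.032,.005),(255,0,0)),(circ(0,.057,.032,.005),(255,0,0))],(265,90,105,130)),
 ("w3",o(.045,.044,.004),[(276,117),(336,117),(336,177),(275,176)],[.517,-.361,-.07],[(box(-.045,.045,-.044,.044,.004),(0,0,255)),(box(-.062,-.052,-.015,.015,.04),(0,255,0))],(260,100,105,95))]:
    u2=ref(n,uv); q,e=fit(L(n+".pkl"),P,u2,g); print(n,u2.round(1).tolist(),q.round(4),np.degrees(q[2]).round(2),"res",e.round(2))
    q1,e=fit(L(n+".pkl"),P,np.array(uv),g); print("  raw",q1.round(4),e.round(2))
    cv2.imwrite(f"pics/{n}f.png",crop(n,*c,polys,q,0))
E
```

```text
w1 [[278.0, 105.69999694824219], [341.79998779296875, 106.0999984741211], [339.3999938964844, 206.89999389648438], [280.70001220703125, 206.1999969482422]] [ 0.5454  0.3547 -0.2531] -14.5 res 0.31
  raw [ 0.5451  0.3552 -0.2554] 2.14
w2 [[282.8999938964844, 102.69999694824219], [348.70001220703125, 101.5], [347.6000061035156, 206.39999389648438], [287.79998779296875, 207.10000610351562]] [ 0.524   0.0024 -0.228 ] -13.06 res 0.59
  raw [ 0.5238  0.0028 -0.2438] 1.83
w3 [[276.0, 117.0], [336.5, 117.4000015258789], [334.70001220703125, 177.0], [276.70001220703125, 175.3000030517578]] [ 0.5197 -0.3608 -0.0948] -5.43 res 0.93
  raw [ 0.5201 -0.3608 -0.09  ] 1.3
```

View pics/w1f.png

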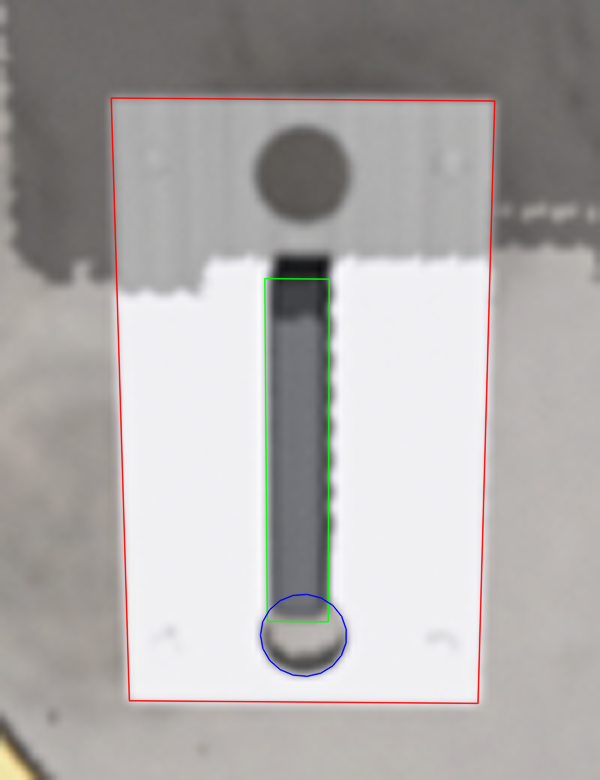

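View pics/w2f.png

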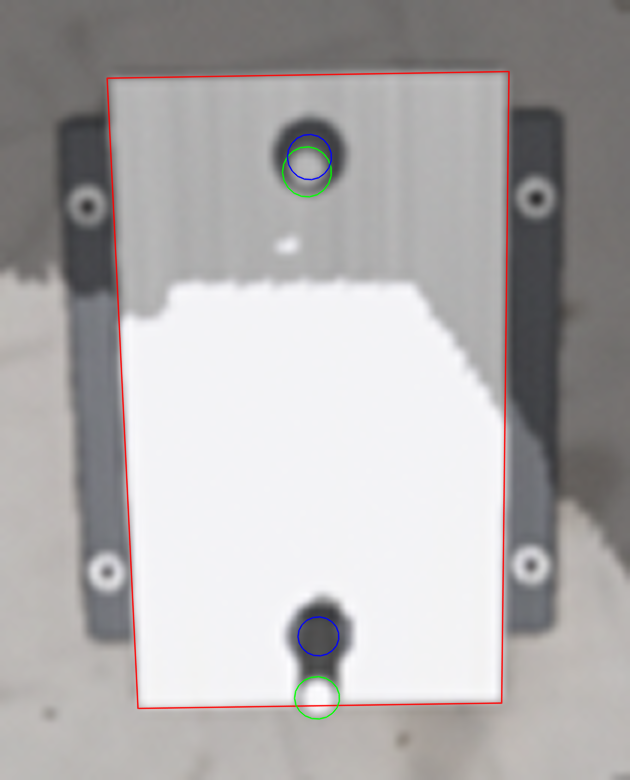

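View pics/w3f.png

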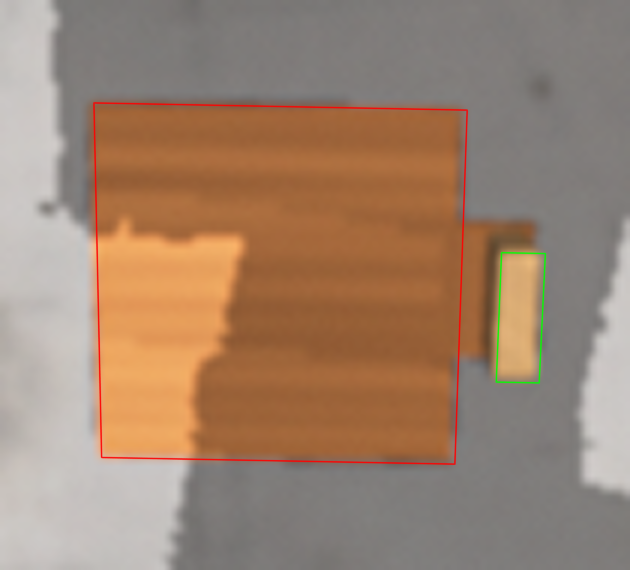

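```bash
python3 -c "
from h import *
need(.4637,-.3557,.012,-95.3)"
```

```text
shift(tool now) [0.0082 0.0363 0.2906] shift(tool goal) [0.0089 0.036  0.2906] turn [-0.0002 -0.      0.0174] t 5.77
```

```bash
python3 -m inch '0.008 0.0363 0.01 0 0 0.0174 0.7;0 0 0.038 0 0 0 0.6;0 0 0.038 0 0 0 0.6;0 0 0.038 0 0 0 0.6;0 0 0.038 0 0 0 0.6;0 0 0.038 0 0 0 0.6;0 0 0.035 0 0 0 0.6;0 0 0.025 0 0 0 0.6;0 0 0 0 0 0 0.6;0 0 0 0 0 0 0.6' 20
python3 - <<'E'
from h import *
cv2.imwrite("pics/w4.png",r.capture("wrist")[:,:,::-1]); need(.4637,-.3557,.012,-95.3)
E
```

```text
time_s: 6.6
tcp_pos: [0.4627, -0.356, 0.0421]
eef_rot: [179.9, 0.0, -95.3]
contact_force: [0.6, -0.1, 0.9]
gripper_width: 0.0526
shift(tool now) [-0.001   0.0004  0.0317] shift(tool goal) [-0.001   0.0004  0.0317] turn [-0.0007 -0.0008  0.001 ] t 6.65
```

View pics/w4.png

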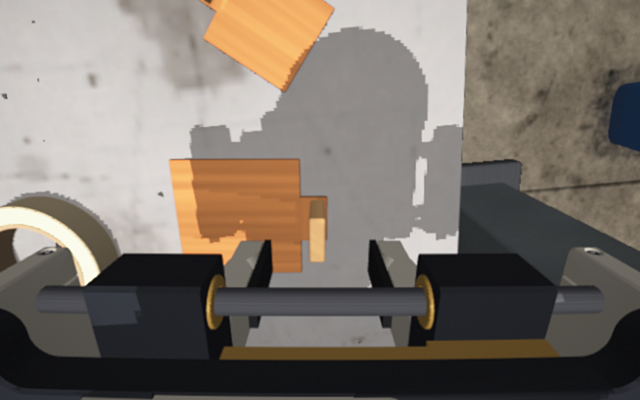

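The lath at (317,232) lies midway between the jaws (fingers at about x = 260 and 380).

```bash
python3 -m inch '0 0 0.02 0 0 0 0.6;0 0 0.011 0 0 0 0.6;0 0 0 0 0 0 0.4;0 0 0 0 0 0 0;0 0 0 0 0 0 0;0 0 0 0 0 0 0;0 0 0 0 0 0 0;0 0 0 0 0 0 0;0 0 0 0 0 0 0' 20
python3 - <<'E'
from h import *
import pickle
p=r.camera_params("wrist"); cv2.imwrite("pics/w5.png",r.capture("wrist")[:,:,::-1]);pickle.dump(p,open("w5.pkl","wb")); need(.4637,-.3557,.012,-95.3)
E
```

```text
time_s: 7.4
tcp_pos: [0.4631, -0.3569, 0.0118]
eef_rot: [-180.0, -0.0, -95.3]
contact_force: [0.6, 0.0, 1.1]
gripper_width: 0.0115
shift(tool now) [-0.0013 -0.0004 -0.0002] shift(tool goal) [-0.0013 -0.0004 -0.0002] turn [-0.0006 -0.0003  0.0001] t 7.45
```

View pics/w5.png

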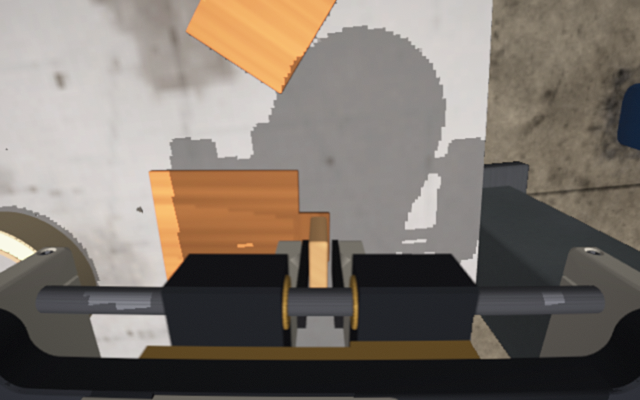

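```bash
python3 -m inch '0 0 0 0 0 0 0;0 0 -0.01 0 0 0 0;0 0 -0.02 0 0 0 0;0 0 -0.035 0 0 0 0;0 0 -0.035 0 0 0 0;0 0 -0.035 0 0 0 0;0 0 -0.035 0 0 0 0;0 0 -0.02 0 0 0 0;0 0 0 0 0 0 0;0 0 0 0 0 0 0' 20
python3 - <<'E'
from h import *
import pickle
p=r.camera_params("wrist"); s=r.get_state(); cv2.imwrite("pics/w6.png",r.capture("wrist")[:,:,::-1]);pickle.dump((p,s),open("w6.pkl","wb")); print(s["tcp_pos"],s["eef_rot"])
cv2.imwrite("pics/s6.png",r.capture("scene")[:,:,::-1])
E
```

```text
time_s: 8.28
tcp_pos: [0.4633, -0.3568, 0.2034]
eef_rot: [-179.8, -0.0, -95.3]
contact_force: [0.0, 0.4, -1.5]
gripper_width: 0.0096
[ 0.46332014 -0.3568094   0.20338133] [-1.79823022e+02 -3.22112158e-02 -9.52997173e+01]
```

View pics/w6.png

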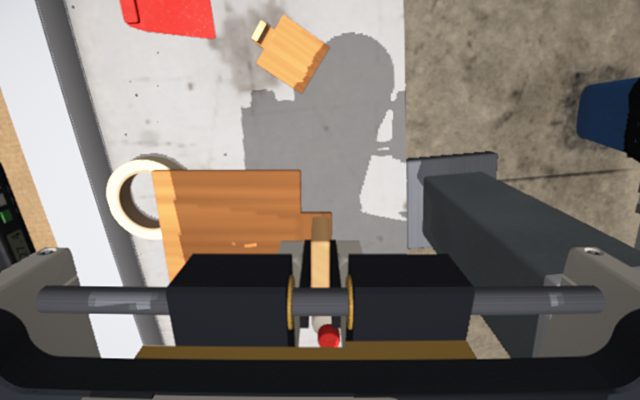

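View pics/s6.png

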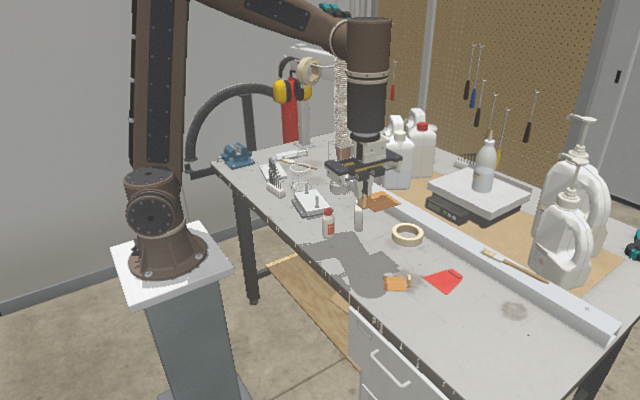

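Run:
```python
from fit import *
p,s=L("w6.pkl"); R=Ro.from_euler('xyz',s["eef_rot"],degrees=True).as_matrix()
g=cv2.cvtColor(cv2.imread("pics/w6.png"),cv2.COLOR_BGR2GRAY); c=np.array([[153,170],[301,171],[301,212],[332,212]],np.float32).reshape(-1,1,2)
cv2.cornerSubPix(g,c,(3,3),(-1,-1),(3,50,.01)); c=c.reshape(-1,2); print(c)
X=back(p,c,s["tcp_pos"][2]-.0078); t=(X-s["tcp_pos"])@R; print(t.round(4))
# expected tool x: s=-44,-44,-17,-17 ; tool y: -45... 
print("x0",t[:,0]-[.044,.044,.017,.017],"y0",t[:,1]+[.045,-.045,-.045,-.064])
```

```text
[[152.77936 169.69252]
 [300.3356  169.57971]
 [300.51212 211.24663]
 [331.2934  211.56223]]
[[ 0.043  -0.1     0.0081]
 [ 0.043  -0.0111  0.0079]
 [ 0.0165 -0.0115  0.0078]
 [ 0.0163  0.0076  0.0078]]
x0 [-0.0009893  -0.00103427 -0.00048821 -0.00068117] y0 [-0.05498029 -0.05612566 -0.05651599 -0.05640528]
```

```bash
python3 -c "
from h import *
need(.469,.0143,.13,-103.1)"
```

```text
shift(tool now) [-0.3695  0.0274  0.0712] shift(tool goal) [-0.3625  0.0773  0.0708] turn [0.0012 0.0008 0.136 ] t 8.38
```

```bash
python3 -m inch '-0.02 0.001 0 0 0 0 0;-0.033 0.0025 0 0 0 0 0;-0.033 0.0025 0 0 0 0 0;-0.033 0.0025 0 0 0 0 0;-0.033 0.0025 0 0 0 0 0;-0.033 0.0025 0 0 0 0 0;-0.033 0.0025 0 0 0 0 0;-0.033 0.0025 0 0 0 0 0;-0.033 0.0025 0 0 0 0 0;-0.033 0.0025 0 0 0 0 0;-0.033 0.0025 0 0 0 0 0;-0.0195 0.0014 0 0 0 0.036 0;-0.02 0 0 0 0 0.05 0;-0.01 0.003 0.02 0 0 0.05 0;0 0 0.02 0 0 0 0;0 0 0.02 0 0 0 0;0 0 0 0 0 0 0;0 0 0 0 0 0 0'
python3 - <<'E'
from h import *
import pickle
p=r.camera_params("wrist"); s=r.get_state(); cv2.imwrite("pics/w7.png",r.capture("wrist")[:,:,::-1]);pickle.dump((p,s),open("w7.pkl","wb")); need(.469,.0143,.05,-103.1)
E
```

```text
time_s: 9.88
tcp_pos: [0.4699, 0.0433, 0.1402]
eef_rot: [179.8, -0.2, -103.1]
contact_force: [0.2, 0.1, -0.1]
gripper_width: 0.0098
shift(tool now) [ 0.0288 -0.0049  0.0914] shift(tool goal) [ 0.0289 -0.0048  0.0914] turn [ 0.0011 -0.0016  0.0004] t 9.93
```

View pics/w7.png

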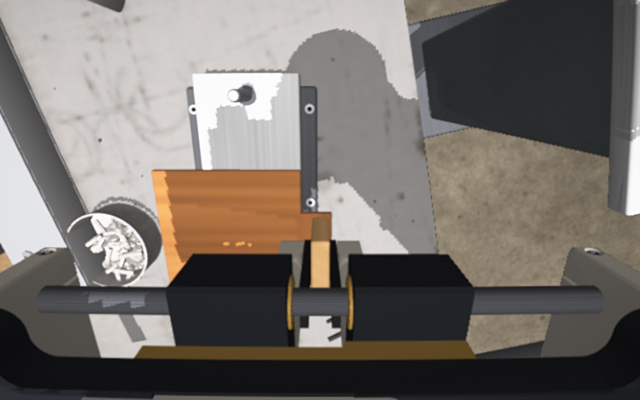

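The sheet is held at (227,170)–(301,…), 29 mm past the goal in +y. The front pin's tip shows at (236,96). I'll correct, then look again while still above the pins.

```bash
python3 -m inch '0.015 -0.0025 0 0.001 -0.0016 0 0;0.014 -0.0024 0.01 0 0 0 0;0 0 0.02 0 0 0 0;0 0 0 0 0 0 0;0 0 0 0 0 0 0;0 0 0 0 0 0 0'
python3 - <<'E'
from h import *
import pickle
p=r.camera_params("wrist"); s=r.get_state(); cv2.imwrite("pics/w8.png",r.capture("wrist")[:,:,::-1]);pickle.dump((p,s),open("w8.pkl","wb")); need(.469,.0143,.05,-103.1)
# overlay lower model + pins
im=cv2.imread("pics/w8.png")[30:290,120:400].copy(); S=2.1; im=cv2.resize(im,None,fx=S,fy=S,interpolation=cv2.INTER_CUBIC)
q=(.524,.0024,-.228)
ci=lambda x,y,z,rad:[[x+rad*np.cos(a),y+rad*np.sin(a),z] for a in np.linspace(0,6.28,20)]
for P,c in [(box(-.045,.045,-.075,.075,.032),(0,0,255)),(ci(0,-.057,.077,.005),(0,255,0)),(ci(0,-.057,.032,.005),(255,0,0))]:
    u=proj(p,place(P,*q))-[120,30]; cv2.polylines(im,[np.round((u+.5)*S*16).astype(np.int32)],True,c,1,cv2.LINE_AA,4)
cv2.imwrite("pics/w8f.png",im)
E
```

```text
time_s: 10.43
tcp_pos: [0.4703, 0.0148, 0.1128]
eef_rot: [-179.9, 0.1, -103.1]
contact_force: [0.8, 0.6, -0.5]
gripper_width: 0.0095
shift(tool now) [0.0011 0.0013 0.0628] shift(tool goal) [0.001  0.0011 0.0629] turn [-0.0027  0.0024  0.0007] t 10.48
```

View pics/w8f.png

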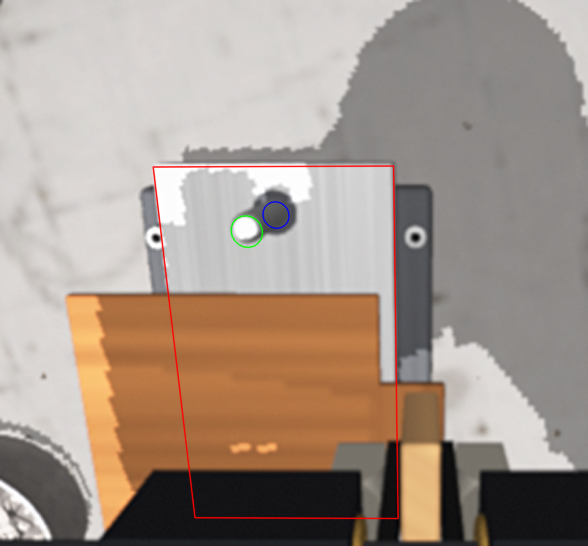

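The lower-half model lies on the picture to about 1 px: block corner at (153,167), pin tip at (247,229) in the crop. I'm lowering the sheet.

```bash
python3 -m inch '0.001 0.001 0.015 0 0 0 0;0 0 0.02 0 0 0 0;0 0 0.02 0 0 0 0;0 0 0.009 0 0 0 0;0 0 0.003 0 0 0 0;0 0 0 0 0 0 0;0 0 0 0 0 0 0'
python3 - <<'E'
from h import *
cv2.imwrite("pics/w9.png",r.capture("wrist")[:,:,::-1]); need(.469,.0143,.0438,-103.1)
E
```

```text
time_s: 11.07
tcp_pos: [0.4691, 0.0143, 0.0454]
eef_rot: [-179.9, 0.1, -103.1]
contact_force: [0.0, -0.6, -0.7]
gripper_width: 0.0096
shift(tool now) [0.0001 0.0002 0.0017] shift(tool goal) [0.0001 0.0002 0.0017] turn [-0.0026  0.0025  0.0006] t 11.12
```

View pics/w9.png

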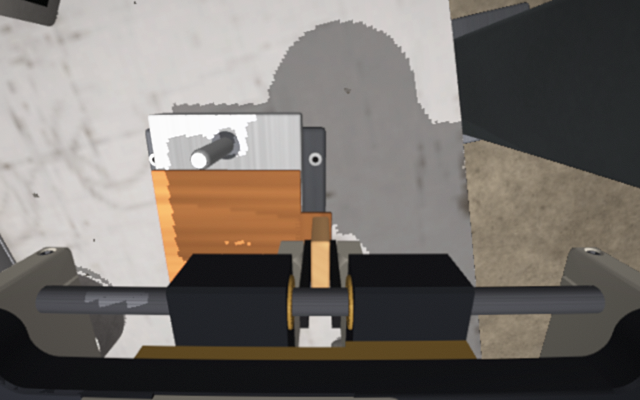

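The sheet is aligned with the block (edges coincide at x≈150–301), in front of the pin base at (230,142).

```bash
python3 -m inch '0 0 0.001 0 0 0 0;0 0 0.0005 0 0 0 0;0 0 0 0 0 0 0;0 0 0 0 0 0 0'; python3 -m inch '0 0 0 0 0 0 0.1;0 0 0 0 0 0 0.2;0 0 0 0 0 0 0.3;0 0 0 0 0 0 0.4;0 0 0 0 0 0 0.4;0 0 0 0 0 0 0.4'; python3 -m inch '0 0 -0.02 0 0 0 0.4;0 0 -0.04 0 0 0 0.4;0 0 -0.04 0 0 0 0.4;0 0 -0.04 0 0 0 0.5;0 0 -0.04 0 0 0 0.6;0 0 -0.04 0 0 0 1;0 0 -0.03 0 0 0 1;0 0 0 0 0 0 1;0 0 0 0 0 0 1;0 0 0 0 0 0 1'
python3 - <<'E'
from h import *
import pickle
p=r.camera_params("wrist"); s=r.get_state(); cv2.imwrite("pics/w10.png",r.capture("wrist")[:,:,::-1]);pickle.dump((p,s),open("w10.pkl","wb"))
need(.55,.2,.3,-104.5)
E
```

```text
time_s: 11.45
tcp_pos: [0.4688, 0.0142, 0.0437]
eef_rot: [-179.9, 0.1, -103.1]
contact_force: [-2.1, 0.8, 6.1]
gripper_width: 0.0097
time_s: 11.95
tcp_pos: [0.4681, 0.0139, 0.0428]
eef_rot: [-180.0, 0.1, -103.1]
contact_force: [-0.6, 0.1, -0.5]
gripper_width: 0.0339
time_s: 12.78
tcp_pos: [0.4674, 0.0136, 0.2924]
eef_rot: [-180.0, 0.1, -103.1]
contact_force: [-0.8, -0.4, -0.2]
gripper_width: 0.0762
shift(tool now) [-0.2004 -0.0384 -0.008 ] shift(tool goal) [-0.2013 -0.0334 -0.0082] turn [0.0007 0.0008 0.0245] t 12.83
```

View pics/w10.png

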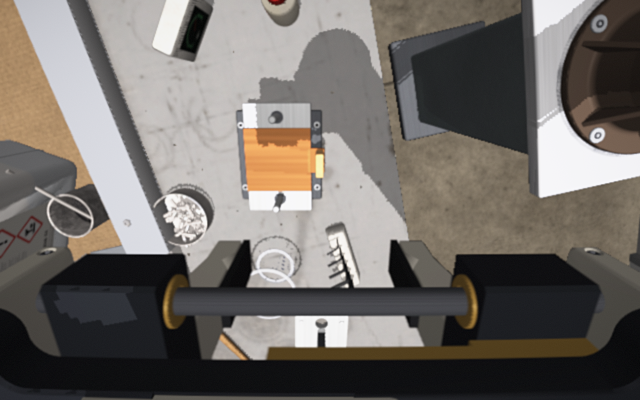

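Run:
```python
from fit import *
p,s=L("w10.pkl"); n="w10"
S=6;x0,y0,w,h=225,90,110,130
im=cv2.resize(cv2.imread("pics/w10.png")[y0:y0+h,x0:x0+w],None,fx=S,fy=S,interpolation=cv2.INTER_CUBIC)
ci=lambda x,y,z,rad:[[x+rad*np.cos(a),y+rad*np.sin(a),z] for a in np.linspace(0,6.28,20)]
for P,c in [(box(-.045,.045,-.075,.075,.032),(0,0,255)),(ci(0,-.057,.077,.005),(0,255,0)),(ci(0,.057,.077,.005),(0,255,0)),(box(-.045,.045,-.044,.044,.036),(255,0,0)),(box(-.062,-.052,-.015,.015,.072),(255,0,0))]:
    u=proj(p,place(P,.524,.0020,-.228))-[x0,y0]; cv2.polylines(im,[np.round((u+.5)*S*16).astype(np.int32)],True,c,1,cv2.LINE_AA,4)
cv2.imwrite("pics/w10f.png",im)
```

```text
(no output)
```

View pics/w10f.png

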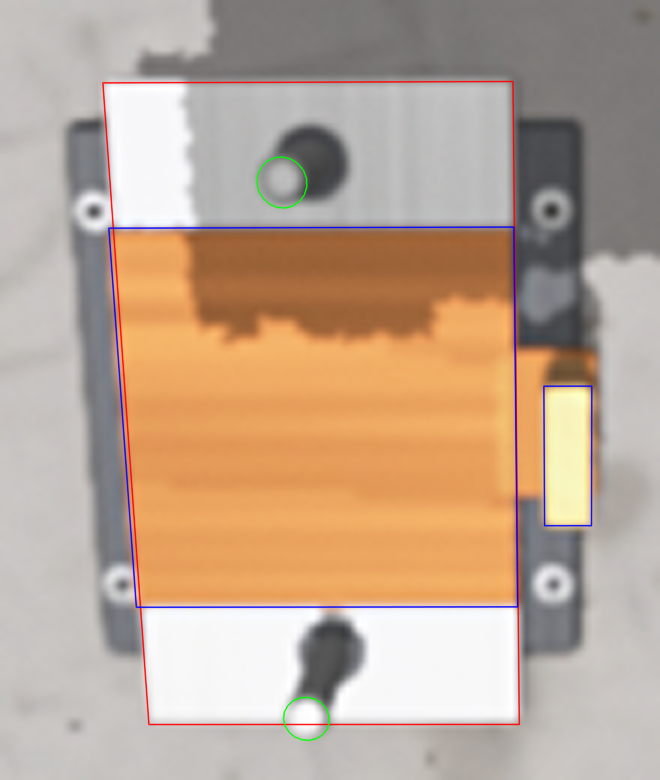

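The sheet sits centred on the block to within about 1 mm. The blue sheet model, red block model and green pin tips all coincide with the picture. Next is the upper half.

```bash
python3 -c "
from h import *
need(.5454,.3547,.06,-104.5)"
```

```text
shift(tool now) [-0.3499  0.001   0.2321] shift(tool goal) [-0.3499  0.0098  0.2318] turn [0.0007 0.0008 0.0245] t 12.83
```

```bash
python3 -m inch '-0.038 0 0 0 0 0 1;-0.039 0 0 0 0 0 1;-0.039 0 0 0 0 0 1;-0.039 0 0 0 0 0 1;-0.039 0 0 0 0 0 1;-0.039 0 0 0 0 0 1;-0.039 0 0 0 0 0 1;-0.039 0 0 0 0 0 1;-0.039 0.001 0 0 0 0.0245 1;0 0 0.035 0 0 0 0.7;0 0 0.035 0 0 0 0.6;0 0 0.035 0 0 0 0.6;0 0 0.035 0 0 0 0.6;0 0 0.03 0 0 0 0.6;0 0 0 0 0 0 0.6;0 0 0 0 0 0 0.6;0 0 0 0 0 0 0.6'
python3 - <<'E'
from h import *
import pickle
p=r.camera_params("wrist"); s=r.get_state(); cv2.imwrite("pics/w11.png",r.capture("wrist")[:,:,::-1]);pickle.dump((p,s),open("w11.pkl","wb"))
need(.5454,.3547,.031,-104.5)
im=cv2.imread("pics/w11.png")
for P,c in [(box(-.045,.045,-.075,.075,.012),(0,0,255)),(box(-.007,.007,-.039,.039,.058),(0,255,0))]:
    draw(im,p,place(P,.5454,.3547,-.2531),c,1)
cv2.imwrite("pics/w11f.png",im)
E
```

```text
time_s: 14.25
tcp_pos: [0.5472, 0.3554, 0.1246]
eef_rot: [-179.9, 0.1, -104.5]
contact_force: [0.5, -0.9, 0.2]
gripper_width: 0.0529
shift(tool now) [0.0019 0.002  0.0945] shift(tool goal) [0.0016 0.0018 0.0945] turn [-0.0027  0.0036  0.0006] t 14.3
```

View pics/w11f.png

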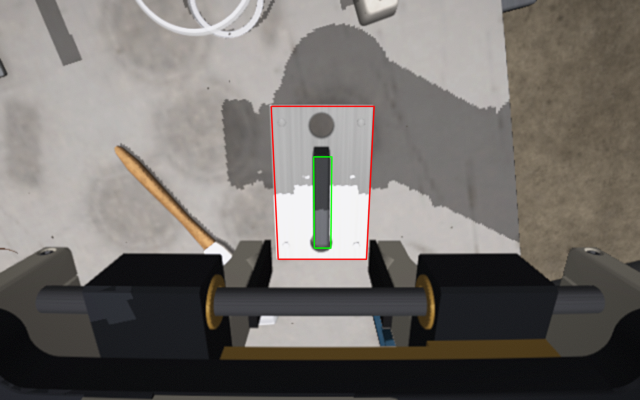

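The upper-half model fits the picture (plate (272,106)–(367,259), handle bar at x≈322). I'm descending and gripping hard.

```bash
python3 -m inch '0.0018 0.002 0.01 0 0.002 0 0.6;0 0 0.03 0 0 0 0.6;0 0 0.03 0 0 0 0.6;0 0 0.02 0 0 0 0.6;0 0 0.004 0 0 0 0.6;0 0 0 0 0 0 0.6;0 0 0 0 0 0 0.6;0 0 0 0 0 0 0.2;0 0 0 0 0 0 0;0 0 0 0 0 0 0;0 0 0 0 0 0 0;0 0 0 0 0 0 0;0 0 0 0 0 0 0;0 0 0 0 0 0 0;0 0 0 0 0 0 0' 50
python3 - <<'E'
from h import *
cv2.imwrite("pics/w12.png",r.capture("wrist")[:,:,::-1])
need(.5454,.3547,.031,-104.5)
E
```

```text
time_s: 15.55
tcp_pos: [0.5445, 0.3538, 0.0298]
eef_rot: [-179.9, 0.0, -104.5]
contact_force: [1.0, -0.7, 1.8]
gripper_width: 0.0133
shift(tool now) [-0.001  -0.0006 -0.0012] shift(tool goal) [-0.001  -0.0006 -0.0012] turn [-0.0016  0.0001  0.0003] t 15.6
```

View pics/w12.png

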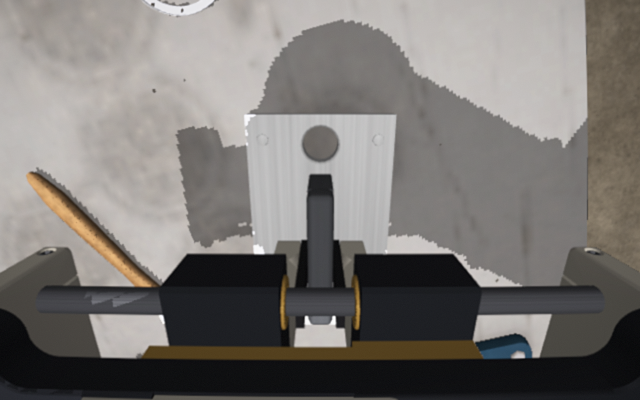

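```bash
python3 -m inch '0 0 -0.005 0 0 0 0;0 0 -0.01 0 0 0 0;0 0 -0.02 0 0 0 0;0 0 -0.03 0 0 0 0;0 0 -0.03 0 0 0 0;0 0 -0.03 0 0 0 0;0 0 -0.03 0 0 0 0;0 0 -0.02 0 0 0 0;0 0 -0.005 0 0 0 0;0 0 0 0 0 0 0;0 0 0 0 0 0 0;0 0 0 0 0 0 0'
python3 - <<'E'
from h import *
import pickle
p=r.camera_params("wrist"); s=r.get_state(); cv2.imwrite("pics/w13.png",r.capture("wrist")[:,:,::-1]);pickle.dump((p,s),open("w13.pkl","wb"))
g=cv2.cvtColor(cv2.imread("pics/w13.png"),cv2.COLOR_BGR2GRAY)
R=Ro.from_euler('xyz',s["eef_rot"],degrees=True).as_matrix()
c=np.array([[246,114],[396,115]],np.float32).reshape(-1,1,2); cv2.cornerSubPix(g,c,(4,4),(-1,-1),(3,50,.01)); c=c.reshape(-1,2)
X=back(p,c,s["tcp_pos"][2]-.0178); print(c,((X-s["tcp_pos"])@R).round(4))
cv2.imwrite("pics/s13.png",r.capture("scene")[:,:,::-1])
need(.524,.002,.2,-103.06)
E
```

```text
time_s: 16.6
tcp_pos: [0.5428, 0.353, 0.2071]
eef_rot: [179.9, -0.2, -104.5]
contact_force: [-0.4, -0.2, -5.8]
gripper_width: 0.0134
[[244.66818  113.71969 ]
 [395.72055  114.318214]] [[ 0.0748 -0.0447  0.018 ]
 [ 0.0745  0.0456  0.0181]]
shift(tool now) [ 0.3447 -0.0694  0.0084] shift(tool goal) [ 0.3464 -0.0607  0.0073] turn [ 0.001  -0.0034 -0.0251] t 16.7
```

View pics/w13.png

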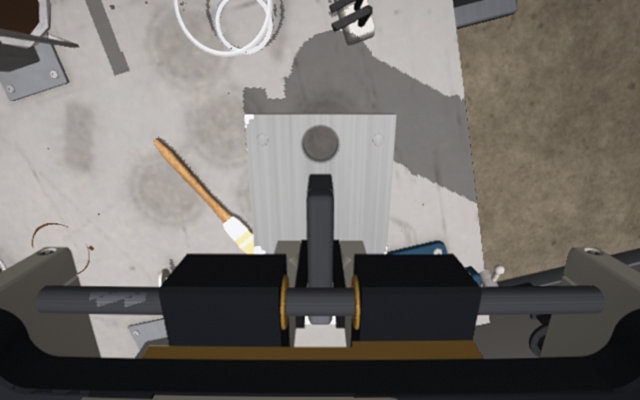

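View pics/s13.png

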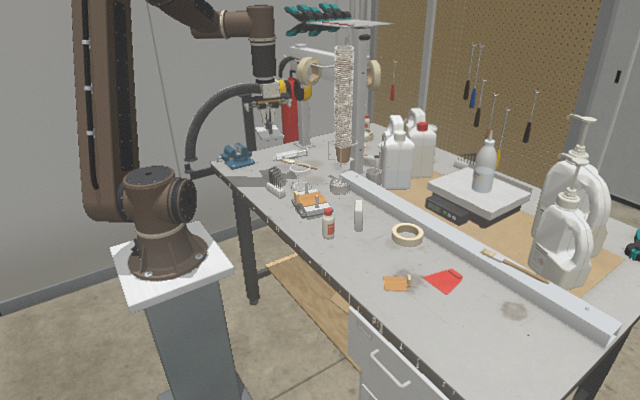

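The upper half is held level and centred in the tool (holes column x≈321, front corners at (245,114) and (396,114)). Its underside is at about 0.177 m, well above the cup and hexkeys. I'm carrying it across.

```bash
python3 -m inch '0.015 -0.003 0 0 0 0 0;0.025 -0.005 0 0 0 0 0;0.03 -0.006 0 0 0 0 0;0.034 -0.007 0 0 0 0 0;0.034 -0.007 0 0 0 0 0;0.034 -0.007 0 0 0 0 0;0.034 -0.007 0 0 0 0 0;0.034 -0.007 0 0 0 0 0;0.034 -0.007 0 0 0 0 0;0.03 -0.006 0 0 0 0 0;0.02 -0.004 0 0 0 0 0;0.013 -0.0025 0 0 0 -0.013 0;0.007 -0.001 0 0 0 -0.012 0;0 0 0 0 0 0 0;0 0 0 0 0 0 0;0 0 0 0 0 0 0'
python3 - <<'E'
from h import *
import pickle
p=r.camera_params("wrist"); s=r.get_state(); cv2.imwrite("pics/w14.png",r.capture("wrist")[:,:,::-1]);pickle.dump((p,s),open("w14.pkl","wb"))
cv2.imwrite("pics/s14.png",r.capture("scene")[:,:,::-1])
need(.5244,.002,.119,-103.06)
E
```

```text
time_s: 18.03
tcp_pos: [0.5253, 0.0039, 0.2094]
eef_rot: [-180.0, -0.0, -103.1]
contact_force: [-0.7, -0.7, -4.6]
gripper_width: 0.013
shift(tool now) [0.0023 0.0005 0.0905] shift(tool goal) [0.0023 0.0004 0.0905] turn [-0.0007 -0.0005  0.0009] t 18.13
```

View pics/w14.png

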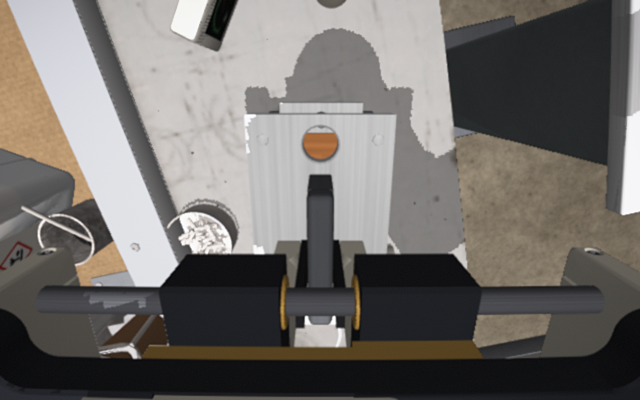

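The block shows squarely beneath the plate, with orange sheet visible through the hole at (321,143). I'm lowering it in two stages.

```bash
python3 -m inch '0.0023 0.0004 0.01 0 0 0 0;0 0 0.02 0 0 0 0;0 0 0.02 0 0 0 0;0 0 0.015 0 0 0 0;0 0 0.005 0 0 0 0;0 0 0 0 0 0 0;0 0 0 0 0 0 0'; python3 -c "
from h import *
need(.5244,.002,.121,-103.06)"
```

```text
time_s: 18.72
tcp_pos: [0.5247, 0.0013, 0.1399]
eef_rot: [-179.9, -0.0, -103.0]
contact_force: [-0.5, 0.1, -4.4]
gripper_width: 0.0133
shift(tool now) [-0.0006  0.0005  0.0189] shift(tool goal) [-0.0006  0.0004  0.0189] turn [-0.0011 -0.0008  0.0007] t 18.72
```

```bash
python3 -m inch '0 0 0.008 0 0 0 0;0 0 0.008 0 0 0 0;0 0 0.003 0 0 0 0;0 0 0 0 0 0 0;0 0 0 0 0 0 0;0 0 0 0 0 0 0;0 0 0 0 0 0 0'
python3 - <<'E'
from h import *
import pickle
need(.5244,.002,.121,-103.06)
ci=lambda x,y,z,rad:[[x+rad*np.cos(a),y+rad*np.sin(a),z] for a in np.linspace(0,6.28,20)]
for n,(x0,y0,w,h,S) in {"wrist":(220,80,200,200,3),"scene":(250,160,110,90,7),"top":(260,150,110,80,7)}.items():
    p=r.camera_params(n); im=r.capture(n)[:,:,::-1]; cv2.imwrite(f"pics/e_{n}.png",im)
    im=cv2.resize(im[y0:y0+h,x0:x0+w],None,fx=S,fy=S,interpolation=cv2.INTER_CUBIC)
    for P,c in [(box(-.045,.045,-.075,.075,.103),(0,0,255)),(box(-.045,.045,-.075,.075,.091),(0,0,255)),(ci(0,-.057,.077,.005),(0,255,0)),(ci(0,.057,.077,.005),(0,255,0)),(ci(0,.057,.103,.011),(255,0,0)),(ci(0,-.057,.103,.011),(255,0,0))]:
        u=proj(p,place(P,.524,.002,-.228))-[x0,y0]; cv2.polylines(im,[np.round((u+.5)*S*16).astype(np.int32)],True,c,1,cv2.LINE_AA,4)
    cv2.imwrite(f"pics/e_{n}f.png",im)
E
```

```text
time_s: 19.3
tcp_pos: [0.5247, 0.0012, 0.1211]
eef_rot: [-179.9, -0.0, -103.1]
contact_force: [1.0, 0.6, -5.3]
gripper_width: 0.0133
shift(tool now) [-0.0007  0.0005  0.0001] shift(tool goal) [-0.0007  0.0005  0.0001] turn [-0.0016 -0.0002  0.0002] t 19.3
```

View pics/e_wristf.png

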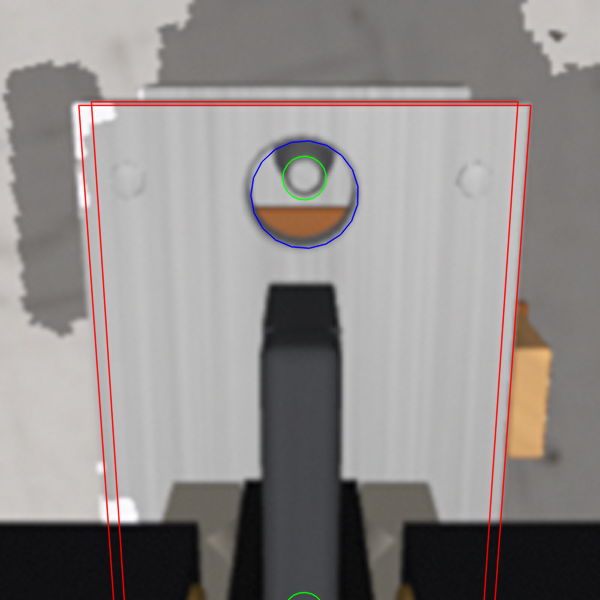

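View pics/e_scenef.png

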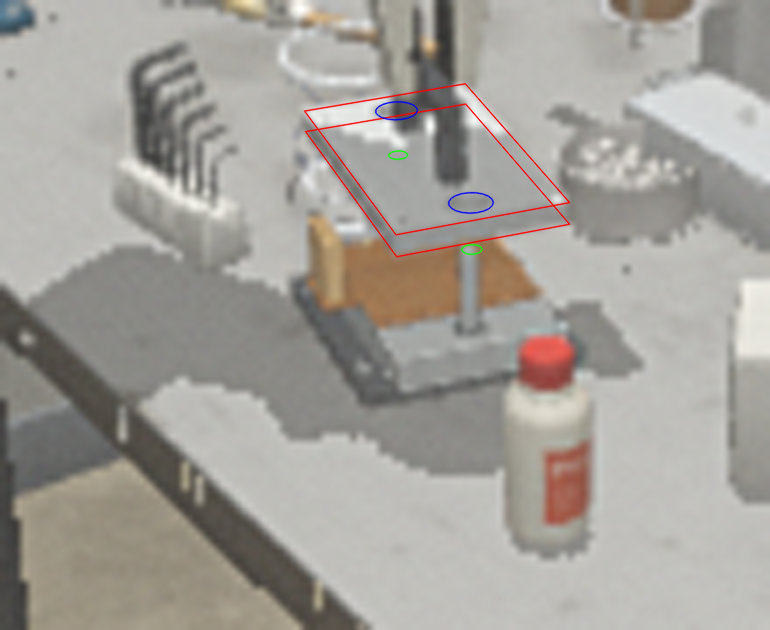

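View pics/e_top.png

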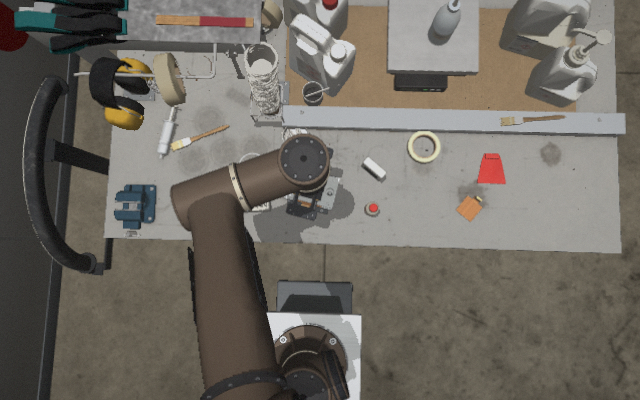

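The pin tip shows centred under the hole: its image is at (304,177) in the crop, where the model predicts it. The plate is about 1 mm from the model, and the scene view shows a clear gap above the pin at (470,245). The bystanders haven't moved, so I'm handing in.

```bash
python3 -m inch '0 0 0 0 0 0 0;0 0 0 0 0 0 0;0 0 0 0 0 0 0'; python3 -c "
from plant import r
print(r.close_job())"
```

```text
time_s: 19.7
tcp_pos: [0.5244, 0.0012, 0.1207]
eef_rot: [-179.9, -0.0, -103.1]
contact_force: [0.3, 0.3, -5.3]
gripper_width: 0.0132
the job is handed in; nothing more can be done
None
```

I laid the larger brown sheet on the lower mould half and let go of it. I then picked up the upper half by its handle, carried it over the cup and hex keys, and handed in at 19.7 s with it still in the gripper.

- **Sheet:** the picture taken after release matched a centred, square sheet to about 1 mm. In the final scene view it still lies flat between the pins.
- **Upper half:** by arm readings the underside is about 14 mm above the pin tips and level to about 0.1°. The holes are within about 1 mm of the pins by arm readings, and about 1–2 mm in the final wrist picture. The gap is 2 mm over the 12 mm target, chosen to sit mid-range. The wrist reads about 5 N of load, which fits the plate hanging freely.
- **Bystanders:** the thermometer and glue bottle look unmoved in the final pictures. The arm hid the cup and hex keys from the top camera at the end, so I only saw those in the scene view, where they look in place.
- **Not as planned:** while carrying the sheet I overshot the target by 29 mm. I corrected this while still above the pins. No check failed.

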